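Unscrew the clamped preserve jar and lay its lid on the plate

TASK

Open the preserve jar that is held in the jar clamp: its lid is screwed on tight, so twist it anticlockwise, taking a fresh grip as often as needed, until it lifts free. Then lay the sticky lid, top side up, in the middle of the small white plate without dropping it, and let go. Leave the other things where they stand.

Things in the scene. Friction and masses are not known exactly. Their poses are not given: they have to be found in the camera images.
- lid_center (a point): Centre (half-way up) of the ribbed brass-coloured screw lid: a round cap 64 mm across, 24 mm high, about 100 g, closed flat on top and hollow below; z points out of its top, x to one of its three inner lugs. Tight on the jar, its skirt ends 98 mm above the worktop. It rises as it is unscrewed and is gripped across its ribbed side.
- jar_mouth (a point): Middle of the mouth of the amber glass jar, level with its glass rim, 116 mm above the worktop; z up, on the jar's axis. The jar (76 mm across) is clamped and cannot move; its shoulder lies 87 mm above the worktop at the neck (49 mm across) and falls to 70 mm at its full width, so fingers beside the lid may go 5 mm below its skirt.
- jar: White jar clamp fixed to the worktop together with the jar it holds: foot 116 x 190 mm, two jaws up to 64 mm high at +y and -y, spindle with a black knob at -y, 127 mm from the axis. Origin under the jar's axis, on the worktop. Right-handed thread: anticlockwise from above unscrews, rising 15 mm per turn with 1.4 mm of up-and-down play; until it is unscrewed it cannot be pulled off.
- seal (a joint): Springy sealing ring on the jar's rim: 0 when pressed 3 mm down by the tight lid, 0.003 m when relaxed. It pushes the lid up against the thread with up to 18 N, so the first radian of twist is stiff (up to 0.8 N m), then the lid turns easily. How far it is done up varies: it must turn 4.1 to 4.8 rad in all, then it lifts off with no more than its weight.
- plate: Round white plate, 156 mm across and 18 mm high, loose, standing left or right of the jar; origin under its middle. Its flat inner floor, 5 mm above the worktop, is about 90 mm across.
- bowl: Small white bowl with a green band, 115 mm across and 52 mm high, empty; origin under its middle. A bystander; it stands on the other side of the jar from the plate.
- lemon: A lemon, about 83 x 58 mm and 58 mm high; bystander at the front left edge.
- garlic: A garlic bulb, about 52 mm; bystander at the front right edge.
- teaspoon: Steel teaspoon, 130 mm long, lying across the front of the worktop before the clamp; bystander.
- spice_jar: Small spice jar with a red cap, 45 mm across, 106 mm high; bystander at the back.
There are look-alikes about, which are no part of the job. Of the things shaped like the part that bears lid_center, the brass one is meant.

How it is judged:
On the way:
1. the lid is off the jar, lifted clear of its neck (z of lid_center in the frame of jar_mouth above 0.025 m), for 0.1 s.
At the end, for the whole second after the job is handed in: the lid lies at rest on the plate's floor, top side up and flat (within 0.12 rad), its centre within 25 mm of the plate's middle; the plate still stands on the worktop (horizontal distance between lid_center and plate below 0.025 m and z of lid_center in the frame of plate between 0.01 and 0.022 m and angle between the z axis of lid_center and the z axis of plate, either way round below 0.12 rad and angle between lid_center's own z axis and vertical below 0.15 rad and height (world z) of plate below 0.01 m and contact force between lid and plate above 0.1 N and linear speed of lid below 0.02 m/s); the robot touches nothing.
It fails at once if the lid is dropped (falls free by more than about 30 mm) (contact force between the fingers and lid below 0.1 N and linear speed of lid above 0.75 m/s).
It fails at once if a bystander (bowl, lemon, garlic, teaspoon, spice jar) is pushed more than 40 mm from its place (distance of any of bowl, lemon, garlic, teaspoon, spice_jar from where it was at the start of the episode above 0.04 m).
It also fails if it takes over 64 s, if anything falls off the work surface, if the arm or the gripper's body presses on something with over 40 N, if the wrist force passes 120 N, or if a joint passes its speed limit or range.

ROBOT

A 7-joint arm with a two-finger parallel gripper is mounted at the origin on a cart in front of the work surface, level with it; the furniture and walls round the work are solid. World frame = base frame: x ahead of the robot, y to its left, z up, the work surface at z = 0. Lengths are in m, angles in rad, forces in N, time in s.
With the tool pointing down it reaches from about 0.425 to 0.925 m from the base axis. Payload 6.8 kg.
Tool frame: the origin (TCP) lies midway between the tips of the shut fingers; the grasp point (between the pads) lies 19 mm behind it; z points along the fingers, y is the line along which they close (so a half turn about z gives the same grasp; the last joint's range is limited). The gripper opens to 85 mm and grips with 20 to 120 N. Pads are 22 mm wide; open, the fingers measure 114 mm over their backs; the gripper's body (76 mm by 85 mm) begins 54 mm behind the grasp point. The pads swing forward as they close: fully open they stand 13 mm farther back than shut.
Start: joints at [1.206, 0.477, 0.022, 1.555, -0.011, 1.109, -0.083], TCP at [0.171, -0.653, 0.195] pointing down, gripper open.
Joint ranges: [-2.96, 2.96], [-0.34, 2.1], [-1.41, 1.46], [0.24, 2.44], [-1.37, 4.51], [0.17, 1.92], [-2.96, 2.96]. Speed limits (rad/s): [2.39, 2.39, 3.14, 3.14, 3.14, 3.14, 3.14].

INTERFACE

Orientations are given as a unit quaternion [w, x, y, z].
In Python, from station import readout, imaging, hand_in gives the robot as it stands.
- The arm moves only by the tool drive_tool, never from a script. Its argument "series" is a list of rows, each a list of 5 numbers: the shift along the tool's x, y, z in cm, then the turn about the tool's z in degrees, then the closure, from -1 (fully open) to 1 (shut). A call has 1 to 8 rows; each row shifts and turns the commanded pose from where the row before left it, along the tool's axes as they then stand; what a row does not reach is not made up. A row lasts 1/10 s, in which the tool goes at most 50 mm and 8.59 degrees, less where a joint would pass 70% of its speed; a pose out of reach is approached as far as the arm can. A call with a gripper value outside its range is refused whole. The fingers move at their own pace and stop on an object; "squeeze" is the grip in N (left out, the last holds). Time passes only in rows, so rows that do not move let the fingers close. It gives the time, the measured TCP pose, the force, the opening and the grip force at its end, in the units of the state.
- readout.get_obs(): the state, without advancing time (a new reading comes with each control period).
- imaging.read_camera(name): name is "side" or "top"; returns the picture (420x560x3 uint8, red, green, blue); there is no depth.
- imaging.camera_model(name): a dict with "vfov" (degrees; the focal length in pixels is half the picture's height over the tangent of half this angle, whatever the lens; pixels are square), "cx", "cy" (the principal point, pixels), "xyz" and "orientation" of the camera in the world. Camera axes: x right, y down, z forward; pixel columns grow to the right and rows downward; lengths in m; the calibration is good to about 2 mm. A picture is of the moment at which its call begins. camera_model takes no time and is no camera call.
- hand_in(): hands the job in; it is judged then, once.
Trained networks look in the newest picture that a camera, given by its name, has taken for a name from the list of things; names that differ only in an ending like _2 or _b are one class to them, and where a whole thing is asked for, a point or a joint stands for the part that bears it (a point fixed in the world has none). Each returns a list of dicts, best first, with "conf" (0 to 1); they miss things now and then, are a little off and sometimes report something else, mostly with a low value. They report only what shows in the picture. A call takes as long as a camera call. They do not tell look-alikes from the thing itself.
- imaging.cut_out(thing, camera): "mask" (420x560 bool, what is visible of it) and "centre" ([column, row] in pixels, amid what is visible of it).
The state is a dict: "t": time; "q": joint angles; "joint_vel": joint speeds; "joint_torque": joint torques, N m; "eef_pos": TCP position; "tool_rot": TCP orientation; "contact_force": force on the tool from outside, world axes, zero at the start; "torque": the same for the moment, N m; "gripper_width": opening from 0.0 (shut) to 1.0 (fully open); "grasp_force": force on a finger pad.
Only numpy, scipy, OpenCV 4.12 (cv2) and the standard library are available. Lean on these libraries where they do the work, as an engineer would, in place of code of your own. Each camera call takes 0.05 s, during which the arm holds its last target. There are 200 camera calls.

## Working session

There is one attempt and no reset: what is moved stays moved. The work goes in short steps, Python scripts to look and compute and a tool call to move; the robot and the scene stay as the last step left them, time stands still between calls to the robot, and variables do not carry over. Pictures are saved under pics/ and viewed, at most 10 in all, crops included, and the job is handed in when it is done.

Besides the shell and the picture viewer there is one more tool, called after "Emit:" in YAML: its name, and indented under it one key for each argument. drive_tool: Moves the arm, as the interface text tells. Its arguments: {"type":"object","properties":{"series":{"type":"array"},"squeeze":{"type":"number"}},"required":["series"]}

```bash
mkdir -p pics
cat > h.py <<'E'
import numpy as np, cv2
from scipy.spatial.transform import Rotation as R
from station import readout, imaging, hand_in
def rot(q): return R.from_quat([q[1],q[2],q[3],q[0]])
def cam(n):
    m=imaging.camera_model(n); f=210/np.tan(np.radians(m['vfov'])/2)
    return m,f
def ray(n,px):
    m,f=cam(n); d=np.array([(px[0]-m['cx'])/f,(px[1]-m['cy'])/f,1]); d=rot(m['orientation']).apply(d)
    return np.array(m['xyz']),d/np.linalg.norm(d)
def tri(a,pa,b,pb):
    o1,d1=ray(a,pa);o2,d2=ray(b,pb)
    s=np.linalg.lstsq(np.c_[d1,-d2],o2-o1,rcond=None)[0]
    p,q=o1+s[0]*d1,o2+s[1]*d2
    return (p+q)/2,np.linalg.norm(p-q)
def onz(n,px,z):
    o,d=ray(n,px); return o+d*(z-o[2])/d[2]
def proj(n,P):
    m,f=cam(n); c=rot(m['orientation']).inv().apply(np.array(P)-m['xyz']); return c[...,:2]/c[...,2:]*f+[m['cx'],m['cy']]
E
python3 - <<'E'
from h import *
np.set_printoptions(precision=3,suppress=True)
for n in('side','top'):
    im=imaging.read_camera(n); cv2.imwrite(f'pics/{n}0.png',im[:,:,::-1]); print(n,imaging.camera_model(n))
    for t in('lid_center','jar','plate','bowl','spice_jar'):
        for d in imaging.cut_out(t,n): 
            m=d['mask']; ys,xs=np.nonzero(m); im_=im[m].mean(0)
            print(t,round(d['conf'],2),np.round(d['centre'],1),m.sum(),xs.min(),xs.max(),ys.min(),ys.max(),im_.round())
o=readout.get_obs(); print({k:np.round(v,3) for k,v in o.items()})
E
```

```text
side {'vfov': 43.676320719711214, 'cx': 282.24451263970025, 'cy': 201.24764812247662, 'xyz': array([ 0.391, -1.182,  0.999]), 'orientation': array([-0.444,  0.894, -0.061,  0.025])}
lid_center 0.82 [284. 181.] 308 275 295 174 190 [126.  97.  51.]
lid_center 0.67 [296.8 251.1] 403 284 306 242 262 [83. 44. 91.]
jar 0.61 [284.7 209.1] 1651 264 306 184 232 [114. 104.  92.]
plate 0.64 [283.5 312.2] 2481 255 318 290 339 [169. 163. 147.]
bowl 0.69 [252.1 157.2] 700 235 268 146 172 [129. 123. 112.]
bowl 0.34 [284.5 207.9] 1563 265 305 184 231 [113. 103.  91.]
spice_jar 0.94 [332.8 177.9] 436 326 340 164 197 [88. 67. 54.]
top {'vfov': 53.60992840742784, 'cx': 274.7578712233156, 'cy': 211.8141523284764, 'xyz': array([0.443, 0.018, 1.05 ]), 'orientation': array([-0.03 ,  0.708, -0.705,  0.029])}
lid_center 0.78 [330.6 201.5] 515 319 344 189 214 [ 99.  57. 116.]
lid_center 0.73 [253.4 196.1] 692 238 267 181 210 [149. 120.  70.]
jar 0.6 [261.9 206. ] 2862 214 304 172 229 [154. 150. 141.]
plate 0.59 [420.7 221.8] 3039 390 452 192 254 [178. 177. 164.]
bowl 0.85 [143.2 231.7] 1847 121 168 208 256 [162. 157. 149.]
spice_jar 0.67 [227.3 132.2] 471 216 238 120 147 [109.  72.  58.]
{'t': np.float64(0.6), 'q': array([ 1.206,  0.477,  0.022,  1.555, -0.011,  1.109, -0.083]), 'joint_vel': array([-0.   ,  0.001,  0.   ,  0.001,  0.001,  0.   ,  0.001]), 'joint_torque': array([ -0.001, -59.601,   1.605, -28.142,   0.012,   0.002,  -0.   ]), 'eef_pos': array([ 0.171, -0.653,  0.195]), 'tool_rot': array([0.   , 0.992, 0.128, 0.   ]), 'contact_force': array([ 0.043, -0.667,  0.659]), 'torque': array([0.005, 0.001, 0.057]), 'grasp_force': np.float64(0.0), 'gripper_width': np.float64(1.001)}
```

View pics/top0.png

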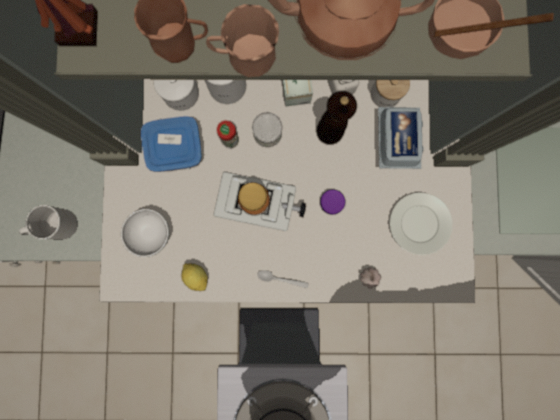

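View pics/side0.png

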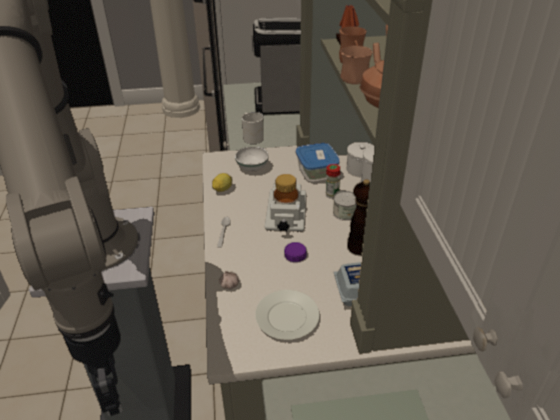

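The top view shows the brass lid at (253,197), the purple look-alike at (332,202), the plate at (421,223), the knob at (302,209) and the bowl at (146,232). The side view shows the brass lid at (286,183) and the plate at (287,315).

Run:
```python
from h import *
np.set_printoptions(precision=4,suppress=True)
for n in('side','top'): imaging.read_camera(n)
M={}
for n in('side','top'):
    for t in('lid_center','plate'):
        c=[d for d in imaging.cut_out(t,n)]
        if t=='lid_center': c=[d for d in c if (d['centre'][0]<290)]
        M[t,n]=c[0]['mask']
from scipy.optimize import least_squares
def box(m): ys,xs=np.nonzero(m); return np.array([(xs.min()+xs.max())/2,(ys.min()+ys.max())/2,])
# centre of bounding box matched against that of projected cylinder outline
def outl(P,r,h):
    a=np.linspace(0,2*np.pi,72); c=np.c_[r*np.cos(a),r*np.sin(a)]
    return np.vstack([np.c_[c,0*a+z]for z in(-h/2,h/2)])+P
def fit(t,r,h,P0):
    def res(P):
        out=[]
        for n in('side','top'):
            p=proj(n,outl(P,r,h)); out+=list((p.min(0)+p.max(0))/2-box(M[t,n]))
        return out
    s=least_squares(res,P0); print(t,s.x,'res',s.fun)
    for n in('side','top'):
        p=proj(n,outl(s.x,r,h)); ys,xs=np.nonzero(M[t,n]); print(n,np.ptp(p,axis=0),np.ptp(xs),np.ptp(ys))
    return s.x
L=fit('lid_center',.032,.024,[.5,.06,.11]); P=fit('plate',.078,.018,[.45,-.3,.01])
print(readout.get_obs()['t'])
```

```text
lid_center [0.5574 0.0707 0.1087] res [ 0.046  -0.0071 -0.0018  0.0361]
side [21.8041 19.1654] 21 17
top [28.6514 29.1557] 28 28
plate [ 0.5027 -0.3424  0.0141] res [-0.4501  0.053   0.0231 -0.464 ]
side [64.6572 54.9271] 64 49
top [65.0637 62.9841] 62 61
0.9
```

Emit:
drive_tool:
  series:
    - [0, 0, -3, 0, -1]
    - [2.7, -2.9, -1, 0, -1]
    - [2.7, -2.9, -1, 0, -1]
    - [2.7, -2.9, -1, 0, -1]
    - [2.7, -2.9, 0, 0, -1]
    - [2.7, -2.9, 0, 0, -1]
    - [2.7, -2.9, 0, 0, -1]
    - [2.7, -2.9, 0, 0, -1]
  squeeze: 60

```text
t: 1.7
eef_pos: [0.3033, -0.4071, 0.2549]
tool_rot: [0.0, 0.992, 0.128, 0.0]
contact_force: [0.6, 0.1, 0.7]
gripper_width: 1.004
grasp_force: 0.0
```

```bash
cat > go.py <<'E'
from h import *
import sys
np.set_printoptions(precision=3,suppress=True)
T=np.array([float(v) for v in sys.argv[1:4]])
o=readout.get_obs(); r=rot(o['tool_rot']); m=r.as_matrix()
print('t',o['t'],'q',o['q'],'pos',o['eef_pos'],'yaw',np.degrees(np.arctan2(m[1,0],m[0,0])),'tilt',m[2,2])
print('F',o['contact_force'],'M',o['torque'],'w',o['gripper_width'],'g',o['grasp_force'])
print('shift cm',r.inv().apply(T-o['eef_pos'])*100)
E
python3 go.py .557 .071 .25
```

```text
t 1.7 q [ 0.904  0.149 -0.108  1.869  0.018  1.124 -0.524] pos [ 0.303 -0.407  0.255] yaw 14.708148279768965 tilt -0.9999997593639014
F [0.592 0.127 0.699] M [ 0.012  0.007 -0.012] w 1.0036775125837158 g 0.0
shift cm [ 36.681 -39.801   0.469]
```

Emit:
drive_tool:
  series:
    - [2.8, -3.06, 0, 0, -1]
    - [2.8, -3.06, 0, 0, -1]
    - [2.8, -3.06, 0, 0, -1]
    - [2.8, -3.06, 0, 0, -1]
    - [2.8, -3.06, 0, 0, -1]
    - [2.8, -3.06, 0, 0, -1]
    - [2.8, -3.06, 0, 0, -1]
    - [2.8, -3.06, 0, 0, -1]

```text
t: 2.5
eef_pos: [0.4578, -0.1134, 0.255]
tool_rot: [0.0, 0.992, 0.128, 0.0]
contact_force: [0.3, 0.4, 0.1]
gripper_width: 1.003
grasp_force: 0.0
```

Emit:
drive_tool:
  series:
    - [2.8, -3.06, 0, 0, -1]
    - [2.8, -3.06, 0, 0, -1]
    - [2.8, -3.06, 0, 0, -1]
    - [2.8, -3.06, 0, 0, -1]
    - [0, 0, 0, 8, -1]
    - [0, 0, 0, 8, -1]
    - [0, 0, 0, 8, -1]
    - [0, 0, 0, 8, -1]

```text
t: 3.3
eef_pos: [0.5345, 0.032, 0.2546]
tool_rot: [0.0, 0.988, -0.153, 0.0]
contact_force: [0.0, -0.2, 0.2]
gripper_width: 1.001
grasp_force: 0.0
```

Emit:
drive_tool:
  series:
    - [0, 0, 0, 8, -1]
    - [0, 0, 0, 8, -1]
    - [0, 0, 0, 8, -1]
    - [0, 0, 0, 8, -1]
    - [0, 0, 0, 0, -1]

```text
t: 3.8
eef_pos: [0.5344, 0.0319, 0.2547]
tool_rot: [0.0, 0.909, -0.418, 0.0]
contact_force: [-0.9, 0.1, -0.5]
gripper_width: 0.999
grasp_force: 0.0
```

```bash
python3 go.py .557 .071 .20
```

```text
t 3.8 q [ 0.138  0.217 -0.367  1.796  0.085  1.144 -2.689] pos [0.534 0.032 0.255] yaw -49.35790725517752 tilt -0.9999999421665221
F [-0.879  0.13  -0.519] M [-0.002 -0.004  0.003] w 0.9992339370076992 g 0.0
shift cm [-1.497 -4.257  5.474]
```

Emit:
drive_tool:
  series:
    - [-0.75, -2.13, 2.5, 0, -1]
    - [-0.75, -2.13, 3, 0, -1]
    - [0, 0, 3, 0, -1]
    - [0, 0, 2, 0, -1]
    - [0, 0, 0, 0, -1]

```text
t: 4.3
eef_pos: [0.5547, 0.0706, 0.1467]
tool_rot: [0.002, 0.91, -0.415, -0.002]
contact_force: [-0.6, 0.4, 0.6]
gripper_width: 1.0
grasp_force: 0.0
```

```bash
python3 go.py .557 .071 .088
python3 - <<'E'
from h import *
a=[]
for n,c in(('side',proj('side',[.557,.071,.13])),('top',proj('top',[.557,.071,.13]))):
    im=imaging.read_camera(n); x,y=np.round(c).astype(int)
    a.append(cv2.resize(im[y-50:y+50,x-65:x+65,::-1],(390,300),interpolation=cv2.INTER_CUBIC))
cv2.imwrite('pics/n1.png',np.hstack(a))
E
```

```text
t 4.3 q [ 0.06   0.369 -0.371  1.859  0.161  0.948 -2.811] pos [0.555 0.071 0.147] yaw -49.076238673445125 tilt -0.9999831219461723
F [-0.569  0.432  0.598] M [ 0.025  0.011 -0.018] w 1.0003332054120084 g 0.0
shift cm [ 0.141 -0.226  5.87 ]
```

View pics/n1.png

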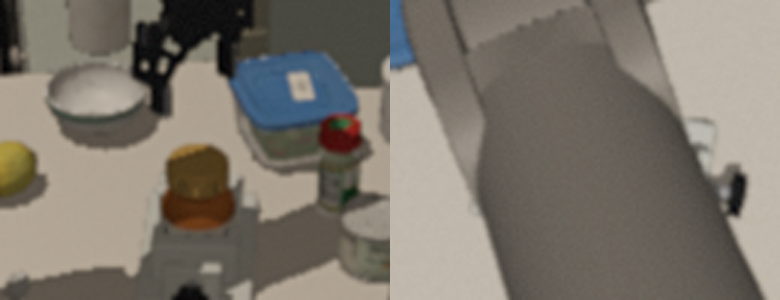

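The lid shows at (198,175) in the left crop. The black gripper is up and to its left at (175,50), not right above it, so I'll check the whole picture.

Run:
```python
from h import *
im=imaging.read_camera('side')[:,:,::-1].copy(); cv2.imwrite('pics/s2.png',im)
print(proj('side',[.555,.0706,.147]),proj('side',[.557,.071,.122]),imaging.camera_model('side')); print(readout.get_obs()['eef_pos'])
```

```text
[284.67813124 171.68034651] [285.38976202 178.62478462] {'vfov': 43.676320719711214, 'cx': 282.24451263970025, 'cy': 201.24764812247662, 'xyz': array([ 0.39060732, -1.1822883 ,  0.99939513]), 'orientation': array([-0.44370697,  0.89376387, -0.06070968,  0.02499206])}
[0.55778166 0.07123203 0.1508239 ]
```

View pics/s2.png

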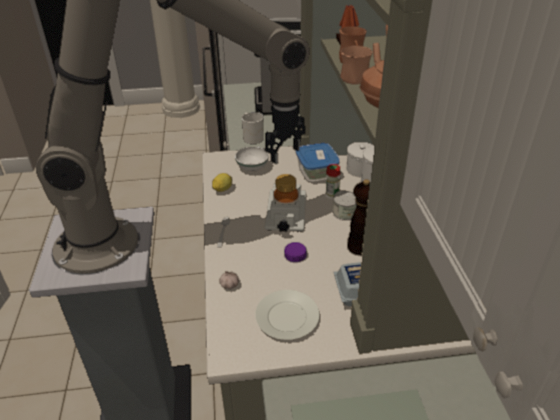

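The whole picture shows the gripper over the jar, with fingertips near (273,158) and (297,148) and the lid at (286,183). I'll compare these with the expected fingertip projections and the base at (95,240).

Run:
```python
from h import *
o=readout.get_obs(); r=rot(o['tool_rot'])
for y in(-.043,.043):
  for z in(-.013,): 
    for x in(-.011,.011): print(y,x,proj('side',o['eef_pos']+r.apply([x,y,z])))
print('base',proj('side',[0,0,0]),'top base',proj('top',[0,0,0]))
im=imaging.read_camera('side')[100:210,230:340,::-1]
cv2.imwrite('pics/s3.png',cv2.resize(im,(600,600),interpolation=cv2.INTER_CUBIC))
```

```text
-0.043 -0.011 [292.41315043 159.17948238]
-0.043 0.011 [298.1101639  161.83918687]
0.043 -0.011 [272.6802296  171.57137863]
0.043 0.011 [278.4157623  174.42051899]
base [ 96.2252374  243.64135405] top base [282.02149441 429.7471129 ]
```

View pics/s3.png

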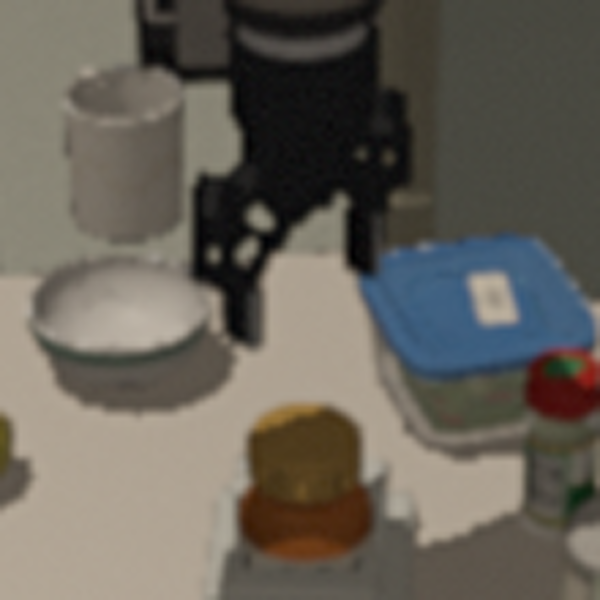

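Fingertips appear about 10 px higher, at (275,163) and (297,150), than predicted at (275.5,173) and (295,160). The tool may really be higher, or farther in +y, than I assume. The top view should tell which.

Run:
```python
from h import *
o=readout.get_obs(); r=rot(o['tool_rot'])
im=imaging.read_camera('top')[130:270,180:340,::-1]
im=cv2.resize(im,(800,700),interpolation=cv2.INTER_CUBIC)[:600].copy()
im=np.clip(im*1.6,0,255).astype(np.uint8)
for y in(-.057,.057):
  for z in(-.013,-.073):
    p=proj('top',o['eef_pos']+r.apply([0,y,z])); print(p,(p-[180,130])*5)
cv2.imwrite('pics/t3.png',im)
```

```text
[233.41002817 172.84367285] [267.05014087 214.21836423]
[230.44817198 167.63940644] [252.24085991 188.19703222]
[267.7769999  212.89154561] [438.88499952 414.45772806]
[267.26968921 210.53272002] [436.34844603 402.66360008]
```

View pics/t3.png

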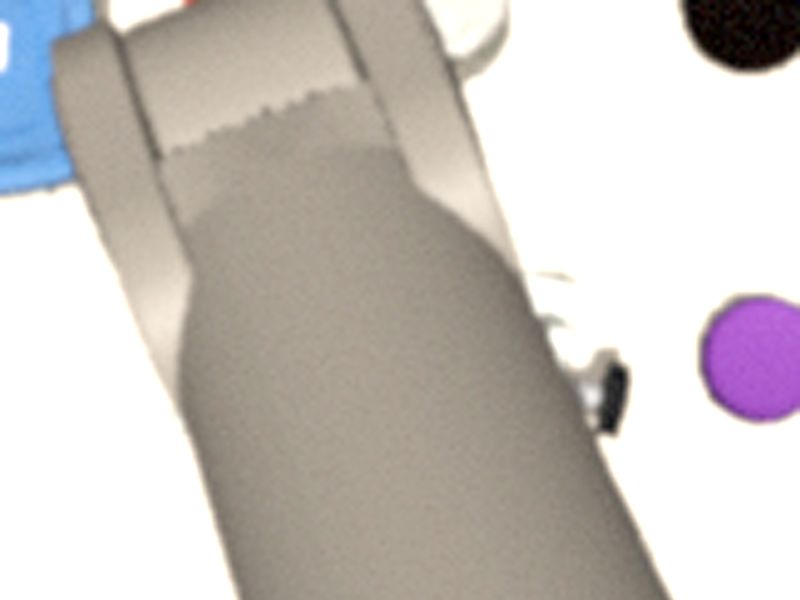

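The wrist hides the fingers from above here. I'll move over toward the plate, where both cameras see the fingertips, and check the tool position against the calibration.

Emit:
drive_tool:
  series:
    - [0, 0, -4, 0, -1]
    - [0, 0, -1, 0, -1]
    - [2.7, 3.6, 0, 0, -1]
    - [2.7, 3.6, 0, 0, -1]
    - [2.7, 3.6, 0, 0, -1]
    - [2.7, 3.6, 0, 0, -1]
    - [2.7, 3.6, 0, 0, -1]
    - [2.7, 3.6, 0, 0, -1]

```text
t: 5.35
eef_pos: [0.4988, -0.1946, 0.201]
tool_rot: [-0.0, 0.909, -0.417, 0.001]
contact_force: [1.7, -0.4, -1.0]
gripper_width: 1.003
grasp_force: 0.0
```

Emit:
drive_tool:
  series:
    - [2.7, 3.6, 0, 0, -1]
    - [2.7, 3.6, 0, 0, -1]
    - [2.7, 3.6, 0, 0, -1]
    - [0, 0, 0, 0, -1]
    - [0, 0, 0, 0, -1]

```text
t: 5.85
eef_pos: [0.4697, -0.3257, 0.2004]
tool_rot: [0.0, 0.908, -0.418, 0.001]
contact_force: [0.4, 0.6, 0.7]
gripper_width: 1.001
grasp_force: 0.0
```

```bash
python3 go.py .503 -.342 .20
python3 - <<'E'
from h import *
o=readout.get_obs(); r=rot(o['tool_rot']); a=[]
for n in('side','top'):
    P=o['eef_pos']+r.apply([[0,-.043,-.013],[0,.043,-.013],[0,0,0]]); p=proj(n,P); x,y=np.round(p[2]).astype(int)-[60,75]
    im=imaging.read_camera(n)[max(y,0):y+150,max(x,0):x+100]; y=max(y,0);x=max(x,0)
    im=np.clip(im[:,:,::-1]*1.3,0,255).astype(np.uint8)
    im=cv2.resize(im,(400,im.shape[0]*4),interpolation=cv2.INTER_CUBIC); print(n,'origin',x,y,'pred in crop',((p-[x,y])*4).round())
    for i in range(0,im.shape[0],80): cv2.line(im,(0,i),(6,i),(0,0,255),1)
    im2=np.zeros((600,400,3),np.uint8); im2[:im.shape[0]]=im; a.append(im2)
cv2.imwrite('pics/n4.png',np.hstack(a))
E
```

```text
t 5.85 q [ 0.638  0.309 -0.174  1.793  0.061  1.043 -1.992] pos [ 0.47  -0.326  0.2  ] yaw -49.43545363583512 tilt -0.9999989617656396
F [0.38  0.556 0.694] M [ 0.042 -0.009  0.016] w 1.0009489983371436 g 0.0
shift cm [ 3.407 -1.472  0.041]
side origin 210 178 pred in crop [[293. 246.]
 [187. 325.]
 [242. 302.]]
top origin 384 159 pred in crop [[191. 234.]
 [307. 365.]
 [238. 300.]]
```

View pics/n4.png

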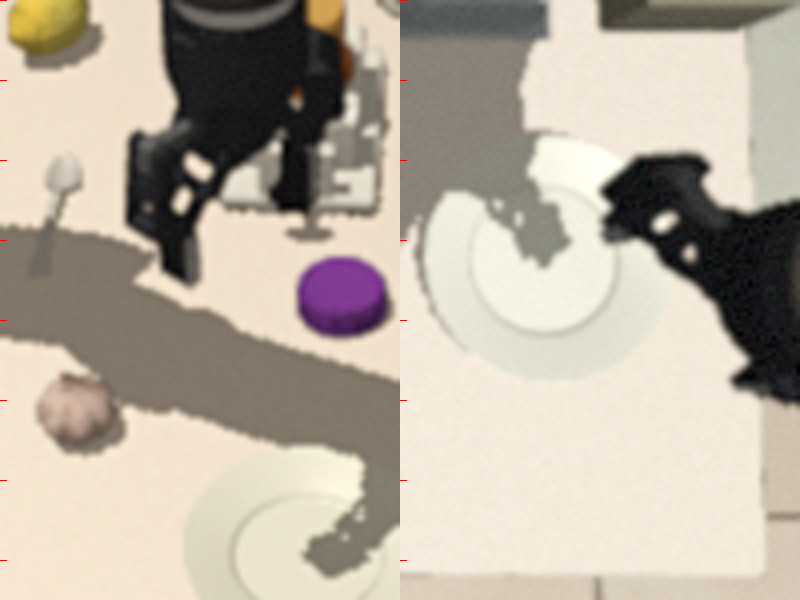

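Side crop: fingertips at (187,280) and (293,207), against predicted rows 325 and 246. Top crop: fingertips at about (338,378) and (208,238), shifted outward by about 25 px. Both fit a tool that is higher than I assumed, so I'll triangulate.

Run:
```python
from h import *
np.set_printoptions(precision=4,suppress=True)
o=readout.get_obs(); r=rot(o['tool_rot'])
for s,t in(((187,281),(338,378)),((293,207),(208,238))):
    P,e=tri('side',np.array(s)/4+[210,178],'top',np.array(t)/4+[384,159]); print(P,e,r.inv().apply(P-o['eef_pos']))
```

```text
[ 0.4345 -0.3542  0.2459] 0.0071402493829699305 [-0.0001  0.0476 -0.0458]
[ 0.5007 -0.2958  0.2404] 0.004072290346670928 [-0.0011 -0.0406 -0.0401]
```

XY agrees, but the real tips (open) are about 43 mm behind the reported TCP rather than 13 mm. So I'll descend about 30 mm further than the text implies and check in the image.

Emit:
drive_tool:
  series:
    - [-2.69, -3.62, 0, 0, -1]
    - [-2.69, -3.62, 0, 0, -1]
    - [-2.69, -3.62, 0, 0, -1]
    - [-2.69, -3.62, 0, 0, -1]
    - [-2.69, -3.62, 0, 0, -1]
    - [-2.69, -3.62, 0, 0, -1]
    - [-2.69, -3.62, 0, 0, -1]
    - [-2.69, -3.62, 0, 0, -1]

```text
t: 6.75
eef_pos: [0.5488, 0.0315, 0.2003]
tool_rot: [-0.0, 0.91, -0.415, 0.0]
contact_force: [1.4, -0.6, -0.2]
gripper_width: 1.003
grasp_force: 0.0
```

Emit:
drive_tool:
  series:
    - [-2.68, -3.64, 0, 0, -1]
    - [0, 0, 3, 0, -1]
    - [0, 0, 3, 0, -1]
    - [0, 0, 2, 0, -1]
    - [0, 0, 0, 0, -1]
    - [0, 0, 0, 0, -1]

```text
t: 7.35
eef_pos: [0.5591, 0.073, 0.1203]
tool_rot: [-0.0, 0.909, -0.416, 0.0]
contact_force: [0.3, -0.1, 0.1]
gripper_width: 1.0
grasp_force: 0.0
```

```bash
python3 go.py .557 .071 .06
```

```text
t 7.35 q [ 0.051  0.405 -0.366  1.877  0.182  0.892 -2.832] pos [0.559 0.073 0.12 ] yaw -49.1667817234712 tilt -0.9999998095834105
F [ 0.346 -0.108  0.136] M [ 0.014 -0.003  0.046] w 1.0000798042393133 g 0.0
shift cm [0.02  0.294 6.034]
```

Emit:
drive_tool:
  series:
    - [0, 0.29, 1.5, 0, -1]
    - [0, 0, 1, 0, -1]
    - [0, 0, 1, 0, -1]
    - [0, 0, 1, 0, -1]
    - [0, 0, 0, 0, -1]

```text
t: 7.85
eef_pos: [0.5561, 0.0697, 0.0734]
tool_rot: [0.001, 0.909, -0.417, -0.001]
contact_force: [-0.4, 0.7, 0.0]
gripper_width: 1.0
grasp_force: 0.0
```

```bash
python3 go.py .557 .071 .06;python3 - <<'E'
from h import *
im=imaging.read_camera('side')[120:220,240:340,::-1]
cv2.imwrite('pics/s5.png',cv2.resize(np.clip(im*1.6,0,255).astype(np.uint8),(600,600),interpolation=cv2.INTER_CUBIC))
E
```

```text
t 7.85 q [ 0.037  0.462 -0.346  1.918  0.212  0.799 -2.856] pos [0.556 0.07  0.073] yaw -49.27617962582543 tilt -0.9999979658968913
F [-0.439  0.691  0.038] M [-0.029  0.017 -0.038] w 0.9999288147228274 g 0.0
shift cm [-0.037 -0.158  1.342]
```

View pics/s5.png

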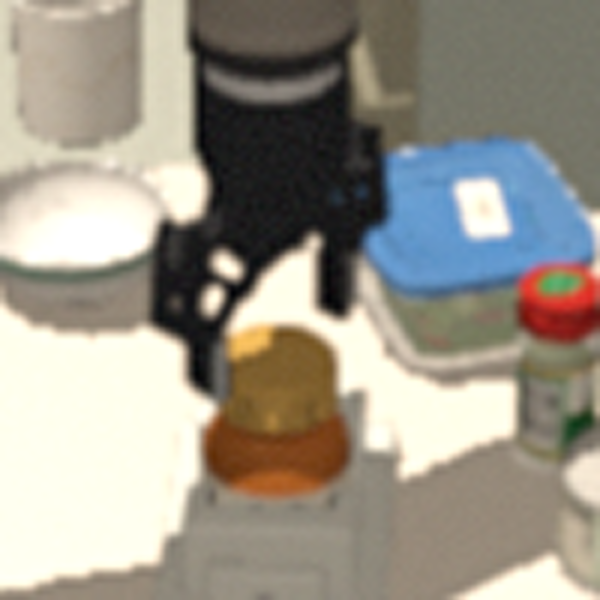

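The near tip at (210,393) stands beside the lid, roughly level with its top, and the far tip is at (335,310). The lid sits centred between them, so I'll go 18 mm lower and close.

Emit:
drive_tool:
  series:
    - [0, -0.1, 1, 0, -1]
    - [0, 0, 0.8, 0, -1]
    - [0, 0, 0, 0, -1]
    - [0, 0, 0, 0, 1]
    - [0, 0, 0, 0, 1]
    - [0, 0, 0, 0, 1]
    - [0, 0, 0, 0, 1]
    - [0, 0, 0, 0, 1]
  squeeze: 80

```text
t: 8.7
eef_pos: [0.5579, 0.0705, 0.0573]
tool_rot: [-0.0, 0.909, -0.417, 0.0]
contact_force: [-2.3, 0.2, 5.1]
gripper_width: 0.731
grasp_force: 85.8
```

```bash
python3 go.py .557 .071 .06
```

```text
t 8.7 q [ 0.027  0.486 -0.336  1.926  0.224  0.766 -2.866] pos [0.558 0.071 0.057] yaw -49.28981837117944 tilt -0.999999720913904
F [-2.3    0.248  5.085] M [-0.101  0.415 -0.009] w 0.7308473971603932 g 85.79170368611813
shift cm [-0.095  0.039 -0.27 ]
```

Emit:
drive_tool:
  series:
    - [0, 0, -0.02, -5, 1]
    - [0, 0, -0.02, -5, 1]
    - [0, 0, -0.02, -5, 1]
    - [0, 0, -0.02, -5, 1]
    - [0, 0, -0.02, -5, 1]
    - [0, 0, -0.02, -5, 1]

```text
t: 9.3
eef_pos: [0.5585, 0.0707, 0.0584]
tool_rot: [-0.0, 0.986, -0.166, 0.001]
contact_force: [0.4, 0.0, 3.0]
gripper_width: 0.731
grasp_force: 86.2
```

```bash
python3 go.py .557 .071 .06
```

```text
t 9.3 q [ 0.125  0.504 -0.462  1.918  0.309  0.788 -2.412] pos [0.559 0.071 0.058] yaw -19.09667916023156 tilt -0.9999982063880684
F [0.406 0.045 2.981] M [ 0.102 -0.052 -0.   ] w 0.731241406130972 g 86.2236699834466
shift cm [-0.155  0.021 -0.16 ]
```

Emit:
drive_tool:
  series:
    - [0, 0, -0.033, -8, 1]
    - [0, 0, -0.033, -8, 1]
    - [0, 0, -0.033, -8, 1]
    - [0, 0, -0.033, -8, 1]
    - [0, 0, -0.033, -8, 1]
    - [0, 0, -0.033, -8, 1]
    - [0, 0, -0.033, -8, 1]
    - [0, 0, -0.033, -8, 1]

```text
t: 10.1
eef_pos: [0.5577, 0.0702, 0.0604]
tool_rot: [0.0, 0.924, 0.383, 0.0]
contact_force: [-0.1, -0.1, -0.6]
gripper_width: 0.73
grasp_force: 87.0
```

```bash
python3 go.py .557 .071 .06; python3 -c "
from h import *
print(readout.get_obs()['joint_torque'])"
```

```text
t 10.1 q [ 0.32   0.565 -0.726  1.904  0.49   0.857 -1.444] pos [0.558 0.07  0.06 ] yaw 45.02110924414614 tilt -0.9999999838005035
F [-0.098 -0.106 -0.594] M [0.044 0.006 0.024] w 0.7299831014828339 g 86.96628961712122
shift cm [ 0.003 -0.109  0.035]
[ -1.40761837 -52.81629324  -8.69265586 -21.26286864  -0.28415238
  -0.13825812  -1.604077  ]
```

Emit:
drive_tool:
  series:
    - [0, 0, -0.033, -8, 1]
    - [0, 0, -0.033, -8, 1]
    - [0, 0, -0.033, -8, 1]
    - [0, 0, -0.033, -8, 1]
    - [0, 0, -0.033, -8, 1]
    - [0, 0, -0.033, -8, 1]
    - [0, 0, -0.033, -8, 1]
    - [0, 0, -0.033, -8, 1]

```text
t: 10.9
eef_pos: [0.5577, 0.0701, 0.0629]
tool_rot: [0.0, 0.581, 0.814, -0.0]
contact_force: [0.2, -0.1, -1.4]
gripper_width: 0.732
grasp_force: 87.0
```

Emit:
drive_tool:
  series:
    - [0, 0, -0.033, -8, 1]
    - [0, 0, -0.033, -8, 1]
    - [0, 0, -0.033, -8, 1]
    - [0, 0, -0.033, -8, 1]
    - [0, 0, -0.033, -8, 1]
    - [0, 0, -0.033, -8, 1]
    - [0, 0, -0.033, -8, 1]
    - [0, 0, -0.033, -8, 1]

```text
t: 11.7
eef_pos: [0.5578, 0.07, 0.0655]
tool_rot: [-0.0, 0.061, 0.998, -0.0]
contact_force: [0.1, -0.7, -1.4]
gripper_width: 0.728
grasp_force: 87.0
```

```bash
python3 go.py .557 .071 .06
```

```text
t 11.7 q [ 0.613  0.794 -1.205  1.884  0.848  1.094  0.511] pos [0.558 0.07  0.065] yaw 173.0033991268589 tilt -0.9999999879366879
F [ 0.12  -0.666 -1.407] M [ 0.037 -0.019 -0.106] w 0.7282596030212919 g 86.9849057123065
shift cm [0.087 0.087 0.55 ]
```

Emit:
drive_tool:
  series:
    - [0, 0, -0.03, -7, 1]
    - [0, 0, -0.03, -7, 1]
    - [0, 0, -0.03, -7, 1]
    - [0, 0, -0.03, -7, 1]
    - [0, 0, -0.02, 0, 1]

```text
t: 12.2
eef_pos: [0.5576, 0.0701, 0.0666]
tool_rot: [-0.0, -0.18, 0.984, 0.0]
contact_force: [0.2, -0.3, -0.3]
gripper_width: 0.728
grasp_force: 87.0
```

```bash
python3 go.py .557 .071 .06
```

```text
t 12.2 q [ 0.65   0.858 -1.291  1.882  0.914  1.161  0.948] pos [0.558 0.07  0.067] yaw -159.26932954243836 tilt -0.9999996208630464
F [ 0.235 -0.272 -0.312] M [-0.014 -0.003 -0.009] w 0.7282704872339273 g 87.02318731695414
shift cm [0.024 0.105 0.66 ]
```

Emit:
drive_tool:
  series:
    - [0, 0, -0.02, -5, 1]
    - [0, 0, -0.02, -5, 1]
    - [0, 0, -0.02, -5, 1]
    - [0, 0, -0.02, -5, 1]
    - [0, 0, -0.02, -4, 1]
    - [0, 0, -0.1, 0, 1]
    - [0, 0, 0, 0, 1]

```text
t: 12.9
eef_pos: [0.5578, 0.0703, 0.0692]
tool_rot: [0.0, -0.379, 0.926, -0.0]
contact_force: [-0.1, 0.6, -0.5]
gripper_width: 0.727
grasp_force: 87.0
```

```bash
python3 go.py .557 .071 .06
```

```text
t 12.9 q [ 0.668  0.893 -1.34   1.879  0.949  1.202  1.337] pos [0.558 0.07  0.069] yaw -135.51391131495953 tilt -0.9999999875998462
F [-0.111  0.562 -0.522] M [0.016 0.004 0.049] w 0.7268638402136517 g 87.02188152819872
shift cm [0.009 0.1   0.919]
```

Force stays small. Next I'll lift gently and watch it.

Emit:
drive_tool:
  series:
    - [0, 0, -0.15, 0, 1]
    - [0, 0, -0.15, 0, 1]
    - [0, 0, -0.15, 0, 1]

```text
t: 13.2
eef_pos: [0.5577, 0.0704, 0.0739]
tool_rot: [0.0, -0.38, 0.925, -0.0]
contact_force: [0.3, 0.9, -0.5]
gripper_width: 0.728
grasp_force: 87.0
```

Emit:
drive_tool:
  series:
    - [0, 0, -0.5, 0, 1]
    - [0, 0, -1, 0, 1]
    - [0, 0, -2, 0, 1]
    - [0, 0, -2, 0, 1]
    - [0, 0, -2, 0, 1]
    - [0, 0, -1.5, 0, 1]
    - [0, 0, -1, 0, 1]
    - [0, 0, 0, 0, 1]

```text
t: 14.0
eef_pos: [0.5583, 0.0707, 0.1751]
tool_rot: [0.001, -0.38, 0.925, -0.001]
contact_force: [-0.2, 0.3, -0.9]
gripper_width: 0.73
grasp_force: 87.1
```

```bash
python3 go.py .503 -.342 .173;python3 - <<'E'
from h import *
im=imaging.read_camera('side')
for d in imaging.cut_out('lid_center','side'): print(d['conf'],d['centre'],d['mask'].sum())
a=np.clip(im[100:220,220:340,::-1]*1.6,0,255).astype(np.uint8); 
cv2.imwrite('pics/s6.png',cv2.resize(a,(480,480),interpolation=cv2.INTER_CUBIC))
E
```

```text
t 14.0 q [ 0.707  0.717 -1.377  1.792  0.741  1.276  1.483] pos [0.558 0.071 0.175] yaw -135.30127316023732 tilt -0.999997244852346
F [-0.219  0.285 -0.863] M [-0.026 -0.031 -0.002] w 0.7299773243936662 g 87.11917586624622
shift cm [ 32.964 -25.444   0.206]
0.7 [282.8, 147.2] 283
0.61 [296.7, 252.2] 395
```

View pics/s6.png

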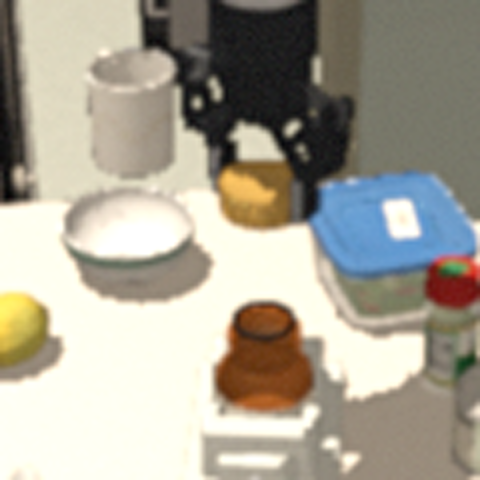

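The lid is off and held level in the gripper, at (257,195) in the crop, with the jar mouth bare at (265,320). Next I'll back off joint 3, refine the plate's middle and travel to it.

Emit:
drive_tool:
  series:
    - [0, 0, 0, 8, 1]
    - [0, 0, 0, 8, 1]
    - [0, 0, 0, 8, 1]
    - [0, 0, 0, 8, 1]
    - [0, 0, 0, 8, 1]
    - [0, 0, 0, 8, 1]
    - [0, 0, 0, 8, 1]
    - [0, 0, 0, 0, 1]

```text
t: 14.9
eef_pos: [0.557, 0.0701, 0.1727]
tool_rot: [-0.001, 0.099, 0.995, -0.0]
contact_force: [-0.0, 0.2, -0.6]
gripper_width: 0.731
grasp_force: 87.1
```

```bash
python3 - <<'E'
from h import *
np.set_printoptions(precision=4,suppress=True)
imt=imaging.read_camera('top'); d=imaging.cut_out('plate','top')[0]
ys,xs=np.nonzero(d['mask']); print(d['conf'],xs.min(),xs.max(),ys.min(),ys.max(),xs.mean(),ys.mean())
e=cv2.fitEllipse(max(cv2.findContours(d['mask'].astype(np.uint8),0,1)[0],key=len)); print(e, onz('top',e[0],.018),onz('top',(419.75,223.75),.005))
ims=imaging.read_camera('side'); d=imaging.cut_out('plate','side')[0]
e=cv2.fitEllipse(max(cv2.findContours(d['mask'].astype(np.uint8),0,1)[0],key=len)); print(d['conf'],e,onz('side',e[0],.018))
E
python3 go.py .503 -.343 .173
```

```text
0.75 390 451 193 254 420.8408939292862 223.3285523682455
((420.84710693359375, 223.3356475830078), (59.30344772338867, 62.546974182128906), 129.29754638671875) [ 0.5018 -0.3439  0.018 ] [ 0.5014 -0.3457  0.005 ]
0.92 ((287.2425231933594, 314.1742858886719), (48.8046875, 62.6833610534668), 90.88485717773438) [ 0.5036 -0.3486  0.018 ]
t 15.1 q [ 0.618  0.578 -1.167  1.798  0.579  1.162  0.641] pos [0.557 0.07  0.173] yaw 168.86999551840108 tilt -0.9999995335018883
F [ 0.016 -0.255 -0.089] M [ 0.075 -0.017 -0.029] w 0.7276952754238064 g 87.10587333887815
shift cm [ -2.643 -41.605   0.006]
```

Emit:
drive_tool:
  series:
    - [-0.1, -1.8, 0, 0, 1]
    - [-0.2, -3.5, 0, 0, 1]
    - [-0.25, -4, 0, 0, 1]
    - [-0.25, -4, 0, 0, 1]
    - [-0.25, -4, 0, 0, 1]
    - [-0.25, -4, 0, 0, 1]
    - [-0.25, -4, 0, 0, 1]
    - [-0.25, -4, 0, 0, 1]

```text
t: 15.9
eef_pos: [0.5174, -0.2222, 0.1734]
tool_rot: [-0.0, 0.097, 0.995, 0.0]
contact_force: [1.0, 0.3, -1.2]
gripper_width: 0.732
grasp_force: 87.2
```

Emit:
drive_tool:
  series:
    - [-0.25, -4, 0, 0, 1]
    - [-0.25, -4, 0, 0, 1]
    - [-0.25, -3, 0, 0, 1]
    - [-0.1, -1.5, 0, 0, 1]
    - [0, 0, 2, 0, 1]
    - [0, 0, 2, 0, 1]
    - [0, 0, 0, 0, 1]
    - [0, 0, 0, 0, 1]

```text
t: 16.7
eef_pos: [0.5019, -0.3432, 0.1333]
tool_rot: [-0.0, 0.097, 0.995, 0.001]
contact_force: [-0.8, -0.6, -0.5]
gripper_width: 0.727
grasp_force: 87.3
```

```bash
python3 go.py .502 -.345 -.03
```

```text
t 16.7 q [ 1.264  0.695 -1.116  1.727  0.677  1.162  1.327] pos [ 0.502 -0.343  0.133] yaw 168.855817830649 tilt -0.9999990604208028
F [-0.801 -0.593 -0.487] M [ 0.001 -0.042 -0.025] w 0.7273054713313293 g 87.2994651272893
shift cm [-0.056 -0.187 16.329]
```

Emit:
drive_tool:
  series:
    - [0, -0.18, 2, 0, 1]
    - [0, 0, 3, 0, 1]
    - [0, 0, 3, 0, 1]
    - [0, 0, 2.5, 0, 1]
    - [0, 0, 1.5, 0, 1]
    - [0, 0, 1, 0, 1]
    - [0, 0, 0, 0, 1]
    - [0, 0, 0, 0, 1]

```text
t: 17.5
eef_pos: [0.5023, -0.3465, 0.0045]
tool_rot: [0.001, 0.098, 0.995, -0.0]
contact_force: [0.2, -0.6, -1.0]
gripper_width: 0.73
grasp_force: 87.3
```

```bash
python3 go.py .502 -.345 -.036;python3 - <<'E'
from h import *
im=imaging.read_camera('side')
for d in imaging.cut_out('lid_center','side'): print(d['conf'],d['centre'],d['mask'].sum())
o=readout.get_obs()['eef_pos'];print('pred',proj('side',o+[0,0,.053]))
a=np.clip(im[240:360,220:340,::-1]*1.4,0,255).astype(np.uint8); 
cv2.imwrite('pics/s7.png',cv2.resize(a,(600,600),interpolation=cv2.INTER_CUBIC))
E
```

```text
t 17.5 q [ 1.186  0.838 -0.985  1.804  0.84   0.982  1.217] pos [ 0.502 -0.347  0.004] yaw 168.71982383624623 tilt -0.9999990618245401
F [ 0.194 -0.58  -0.983] M [ 0.011 -0.024 -0.002] w 0.7298109950725118 g 87.29981280863285
shift cm [0.065 0.144 4.05 ]
0.66 [292.7, 305.0] 294
pred [286.59468237 302.42302424]
```

View pics/s7.png

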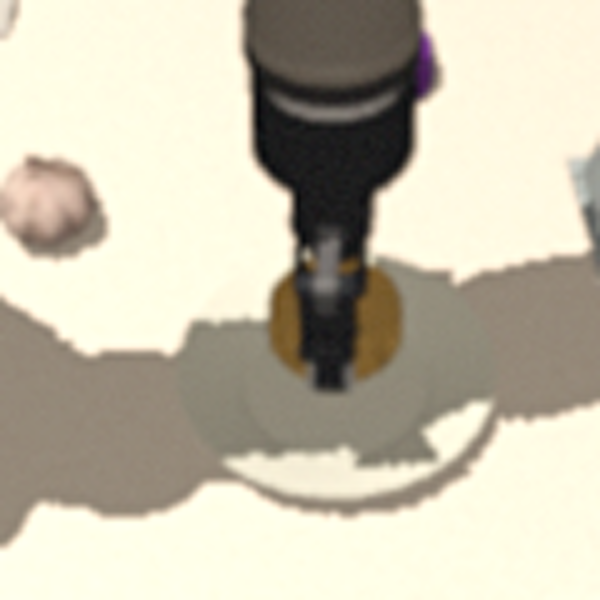

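The lid, centred at about (335,322) in the crop, i.e. pixel (287,304), hangs level over the plate as predicted. I'll descend slowly on force.

Emit:
drive_tool:
  series:
    - [0, 0, 1, 0, 1]
    - [0, 0, 1, 0, 1]
    - [0, 0, 0.8, 0, 1]
    - [0, 0, 0.4, 0, 1]
    - [0, 0, 0, 0, 1]
    - [0, 0, 0, 0, 1]
  squeeze: 50

```text
t: 18.2
eef_pos: [0.5016, -0.3463, -0.0284]
tool_rot: [0.0, 0.098, 0.995, 0.0]
contact_force: [0.6, -0.7, -0.7]
gripper_width: 0.729
grasp_force: 87.3
```

Emit:
drive_tool:
  series:
    - [0, 0, 0.1, 0, 1]
    - [0, 0, 0.1, 0, 1]
    - [0, 0, 0, 0, 1]

```text
t: 18.5
eef_pos: [0.5015, -0.3465, -0.0303]
tool_rot: [0.0, 0.098, 0.995, -0.0]
contact_force: [0.3, 0.5, 0.2]
gripper_width: 0.731
grasp_force: 87.3
```

Emit:
drive_tool:
  series:
    - [0, 0, 0.1, 0, 1]
    - [0, 0, 0, 0, 1]

```text
t: 18.7
eef_pos: [0.5014, -0.3465, -0.0314]
tool_rot: [-0.0, 0.098, 0.995, -0.0]
contact_force: [-0.6, -0.1, -1.1]
gripper_width: 0.735
grasp_force: 87.3
```

Emit:
drive_tool:
  series:
    - [0, 0, 0.1, 0, 1]
    - [0, 0, 0.1, 0, 1]
    - [0, 0, 0, 0, 1]

```text
t: 19.0
eef_pos: [0.5014, -0.3464, -0.0336]
tool_rot: [-0.0, 0.098, 0.995, 0.0]
contact_force: [-0.4, -0.1, -1.3]
gripper_width: 0.729
grasp_force: 87.3
```

Emit:
drive_tool:
  series:
    - [0, 0, 0.1, 0, 1]
    - [0, 0, 0.1, 0, 1]
    - [0, 0, 0, 0, 1]

```text
t: 19.3
eef_pos: [0.5014, -0.3464, -0.0356]
tool_rot: [-0.0, 0.098, 0.995, 0.0]
contact_force: [-0.2, 0.5, -1.3]
gripper_width: 0.73
grasp_force: 87.3
```

Emit:
drive_tool:
  series:
    - [0, 0, 0.1, 0, 1]
    - [0, 0, 0, 0, 1]

```text
t: 19.5
eef_pos: [0.5016, -0.3465, -0.0361]
tool_rot: [0.0, 0.098, 0.995, -0.0]
contact_force: [-0.4, 0.1, 0.8]
gripper_width: 0.728
grasp_force: 87.6
```

Emit:
drive_tool:
  series:
    - [0, 0, 0.1, 0, 1]
    - [0, 0, 0, 0, 1]

```text
t: 19.7
eef_pos: [0.5016, -0.3465, -0.0362]
tool_rot: [-0.0, 0.098, 0.995, -0.0]
contact_force: [-4.5, 1.4, 10.7]
gripper_width: 0.73
grasp_force: 88.6
```

Contact came at exactly the predicted height, so I'll open gently.

Emit:
drive_tool:
  series:
    - [0, 0, -0.07, 0, 1]
    - [0, 0, 0, 0, -0.4]
    - [0, 0, 0, 0, -0.5]
    - [0, 0, 0, 0, -0.6]
    - [0, 0, 0, 0, -0.7]
    - [0, 0, 0, 0, -0.8]
    - [0, 0, 0, 0, -0.8]

```text
t: 20.4
eef_pos: [0.5015, -0.3464, -0.0368]
tool_rot: [0.0, 0.098, 0.995, 0.0]
contact_force: [-0.9, 0.5, -0.5]
gripper_width: 0.9
grasp_force: 0.0
```

Emit:
drive_tool:
  series:
    - [0, 0, 0, 0, -1]
    - [0, 0, 0, 0, -1]
    - [0, 0, 0, 0, -1]

```text
t: 20.7
eef_pos: [0.5015, -0.3465, -0.0367]
tool_rot: [0.0, 0.098, 0.995, -0.0]
contact_force: [-0.5, 0.9, -0.8]
gripper_width: 1.004
grasp_force: 0.0
```

```bash
python3 go.py .502 -.345 -.036;python3 - <<'E'
from h import *
im=imaging.read_camera('side')
for d in imaging.cut_out('lid_center','side'): print(d['conf'],d['centre'],d['mask'].sum())
print(proj('side',[.5016,-.3465,.017]))
E
```

```text
t 20.7 q [ 1.159  0.888 -0.939  1.816  0.896  0.93   1.179] pos [ 0.502 -0.346 -0.037] yaw 168.7098014631448 tilt -0.9999999956968639
F [-0.49   0.873 -0.775] M [-0.027 -0.033  0.027] w 1.0041104860424963 g 0.0
shift cm [-0.02   0.154 -0.065]
0.72 [294.8, 316.2] 222
[286.31789727 313.88196848]
```

Emit:
drive_tool:
  series:
    - [0, 0, -0.3, 0, -1]
    - [0, 0, -0.5, 0, -1]
    - [0, 0, -0.5, 0, -1]
    - [0, 0, 0, 0, -1]

```text
t: 21.2
eef_pos: [0.5022, -0.3467, -0.0226]
tool_rot: [0.001, 0.098, 0.995, -0.0]
contact_force: [-0.5, -0.1, -0.3]
gripper_width: 1.002
grasp_force: 0.0
```

Run:
```python
from h import *
imaging.read_camera('side')
for d in imaging.cut_out('lid_center','side'): print(d['conf'],d['centre'],d['mask'].sum())
print(readout.get_obs()['contact_force'])
```

```text
0.5 [293.9, 314.7] 254
[ 0.30487194 -0.37757341 -0.503185  ]
```

The lid stays on the plate while the fingers rise. I'll lift up and away, then check.

Emit:
drive_tool:
  series:
    - [0, 0, -1, 0, -1]
    - [0, 0, -2, 0, -1]
    - [0, 0, -4, 0, -1]
    - [0, 0, -4, 0, -1]
    - [0, 0, -4, 0, -1]
    - [0, 0, -3, 0, -1]
    - [0, 4, 0, 0, -1]
    - [0, 4, 0, 0, -1]

```text
t: 22.1
eef_pos: [0.5179, -0.2681, 0.1591]
tool_rot: [0.002, 0.1, 0.995, -0.001]
contact_force: [0.8, 1.9, -0.3]
gripper_width: 1.001
grasp_force: 0.0
```

Emit:
drive_tool:
  series:
    - [0, 4, 0, 0, -1]
    - [0, 3, 0, 0, -1]
    - [0, 0, 0, 0, -1]
    - [0, 0, 0, 0, -1]

```text
t: 22.5
eef_pos: [0.5313, -0.1987, 0.1577]
tool_rot: [0.001, 0.097, 0.995, -0.001]
contact_force: [-0.3, -0.2, 0.1]
gripper_width: 0.999
grasp_force: 0.0
```

```bash
python3 go.py .502 -.345 .2;python3 - <<'E'
from h import *
np.set_printoptions(precision=4,suppress=True)
for n in('side','top'):
    im=imaging.read_camera(n)
    for t,z in(('lid_center',.017),('plate',.018)):
        for d in imaging.cut_out(t,n):
            ys,xs=np.nonzero(d['mask']); b=[(xs.min()+xs.max())/2,(ys.min()+ys.max())/2]
            print(n,t,d['conf'],b,np.ptp(xs),np.ptp(ys),onz(n,b,z))
E
```

```text
t 22.5 q [ 1.091  0.61  -1.164  1.803  0.616  1.149  1.098] pos [ 0.531 -0.199  0.158] yaw 168.84000374742465 tilt -0.9999986924612255
F [-0.303 -0.221  0.089] M [-0.031 -0.037 -0.036] w 0.998813508040008 g 0.0
shift cm [  0.034 -14.927  -4.213]
side lid_center 0.8 [np.float64(286.5), np.float64(315.0)] 25 24 [ 0.5016 -0.35    0.017 ]
side lid_center 0.62 [np.float64(295.5), np.float64(252.0)] 23 20 [ 0.5566 -0.133   0.017 ]
side plate 0.96 [np.float64(286.5), np.float64(314.0)] 63 48 [ 0.5019 -0.3478  0.018 ]
top lid_center 0.61 [np.float64(414.5), np.float64(227.0)] 13 16 [ 0.4926 -0.3282  0.017 ]
top lid_center 0.6 [np.float64(332.0), np.float64(201.5)] 26 25 [ 0.5558 -0.1237  0.017 ]
top plate 0.72 [np.float64(413.0), np.float64(235.5)] 44 35 [ 0.4715 -0.3236  0.018 ]
top plate 0.22 [np.float64(194.0), np.float64(276.0)] 26 26 [0.3704 0.2174 0.018 ]
```

Run:
```python
from h import *
from scipy.spatial.transform import Rotation as R
imaging.read_camera('side'); m=imaging.cut_out('lid_center','side')[0]['mask']
a=np.linspace(0,2*np.pi,72)
C=np.vstack([np.c_[.032*np.cos(a),.032*np.sin(a),0*a+z] for z in(-.012,.012)])
from scipy.optimize import minimize
def iou(v):
    p=proj('side',R.from_rotvec([v[2],v[3],0]).apply(C)+[v[0],v[1],.017]); k=np.zeros((420*4,560*4),np.uint8)
    cv2.fillConvexPoly(k,cv2.convexHull(np.round((p+.5)*4).astype(np.int32)),1); M=np.kron(m,np.ones((4,4)))>0
    return -(k&M).sum()/(k|M).sum()
for t in((0,0),(.2,0),(-.2,0),(0,.2),(0,-.2)):
    s=minimize(lambda v:iou([*v,*t]),[.5016,-.348],method='Nelder-Mead',options=dict(initial_simplex=[[.5,-.35],[.506,-.35],[.5,-.344]])); print(t,s.x.round(4),round(-s.fun,3))
```

```text
(0, 0) [ 0.5686 -0.3421] -0.0
(0.2, 0) [ 0.5686 -0.3421] -0.0
(-0.2, 0) [ 0.5221 -0.2686] -0.0
(0, 0.2) [ 0.5221 -0.2686] -0.0
(0, -0.2) [ 0.5686 -0.3421] -0.0<stdin>:10: RuntimeWarning: overflow encountered in scalar negative
```

Unsigned overflow in the score; fixing.

Run:
```python
from h import *
from scipy.optimize import minimize
imaging.read_camera('side')
m=max((d for d in imaging.cut_out('lid_center','side') if d['centre'][1]>290),key=lambda d:d['conf'])['mask']
a=np.linspace(0,2*np.pi,72)
C=np.vstack([np.c_[.032*np.cos(a),.032*np.sin(a),0*a+z] for z in(-.012,.012)])
M=np.kron(m,np.ones((4,4)))>0
def iou(v):
    p=proj('side',R.from_rotvec([v[2],v[3],0]).apply(C)+[v[0],v[1],.017]); k=np.zeros(M.shape,np.uint8)
    cv2.fillConvexPoly(k,cv2.convexHull(np.round((p+.5)*4).astype(np.int32)),1); k=k>0
    return -float((k&M).sum())/float((k|M).sum())
for t in((0,0),(.2,0),(-.2,0),(0,.2),(0,-.2)):
    s=minimize(lambda v:iou([*v,*t]),[.5,-.35],method='Nelder-Mead',options=dict(initial_simplex=[[.5,-.35],[.506,-.35],[.5,-.344]])); print(t,s.x.round(4),round(-s.fun,3))
```

```text
(0, 0) [ 0.5005 -0.3485] 0.939
(0.2, 0) [ 0.5    -0.3501] 0.908
(-0.2, 0) [ 0.5006 -0.3491] 0.943
(0, 0.2) [ 0.5005 -0.3485] 0.937
(0, -0.2) [ 0.5007 -0.3482] 0.926
```

The fit is consistent with a flat lid in the plate's middle, although the outline can't tell small tilts apart. The force dropped to zero on release and the lid stayed put, so I'm handing in.

```bash
python3 -c "
from station import hand_in
print(hand_in())"
```

```text
the job is handed in; nothing more can be done
None
```

I unscrewed the brass lid in one grip, lifted it clear and let it go within about 3 mm of the plate's middle, then handed the job in at about 23 s of the 64 s. No verdict came back, and the side view could not measure small tilts, so exact flatness is unconfirmed.

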